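# Set the drinks stand's loose foot and put the coffee tin back

## Task

The drinks stand on the break-room counter rocks because its adjustable foot hangs clear of the white pad below it: with the orange knob, screw the foot down until it just touches and bears lightly on the pad, without jacking the stand up or forcing it, and let go of the knob. Then put the red coffee tin back, standing on the stand's round cork inlay. Leave the other things and the stand itself where they are.

Things in the scene. Friction and masses are not known exactly. Their poses are not given: they have to be found in the camera images.
- stand: Drinks stand, 6 kg, loose on the counter: wooden deck 290 (x) x 410 (y) x 20 mm, deck top 85 mm above the counter, on three fixed feet and one adjustable screw foot at its +x +y corner. A navy drawer unit 240 x 150 mm and 95 mm high is bolted on the deck's -y side (centre at x -15, y -120 mm). Origin: on the counter below the deck's centre; z up, x and y along the deck's edges.
- knob_mid (a point): Middle of the orange round fluted hand knob: 40 mm diameter, 28 mm high, upright axis, 14 to 42 mm above the deck on an 18 mm neck, at x 125, y 185 mm in the stand's frame, 113 mm above the counter. Gripped from above at any yaw, it stays at this height. Clockwise from above lowers the foot below it, 3 mm per rad; it turns freely (0.02 N m), its soft hub winds up 0.7 rad per N m, and it stays set.
- foot_sleeve (a point): Fixed sleeve under the deck below the knob, 43 mm above the counter, from which the foot comes. At the start the foot hangs 2.4 to 7.5 mm above the pad (not measured): 0.8 to 2.5 rad of knob. Its rubber sole is springy and rubs on the pad as it turns: after touching, force on the pad grows about 20 N per rad and the knob's turning moment about 0.013 N m per N. 2 to 6 N is ideal.
- pad: White square anti-slip pad glued to the counter under the adjustable foot: 90 x 90 mm, 4 mm thick. Origin: centre of its underside.
- cork_spot (a point): Centre of the round cork inlay (90 mm diameter, flush) on the deck's top, at x 20, y 80 mm in the stand's frame; z is the deck's top, 85 mm above the counter.
- coffee_tin_mid (a point): Centre, half-way up, of the red coffee tin with white paper band and red lid: 56 mm diameter, 110 mm high, 0.3 to 0.55 kg, upright on the counter; z is its upright axis.
- tea_tin_mid (a point): Centre, half-way up, of the green tea tin (green lid), same shape as the red one (56 mm diameter, 110 mm high). To be left alone; the two tins' places may be swapped.
- sugar_mid (a point): Centre, half-way up, of the white sugar jar, 56 mm diameter, 85 mm high, standing loose on the deck. To be left alone.
- mug_blue: Blue mug, 80 mm wide and 90 mm high, on the counter; origin at its underside's centre. To be left alone.
- mug_white: White mug, 80 mm wide and 90 mm high, on the counter; origin at its underside's centre. To be left alone.
- soap: White soap bottle with blue cap, 60 mm wide and 170 mm high; origin at its underside's centre. To be left alone.
- plant_mid (a point): Middle of the yellow plant pot, 90 mm wide and 75 mm high with leaves to 140 mm. To be left alone.
Mind the look-alikes: they are no part of the job. Of the things that look like the part that bears coffee_tin_mid, the largest one is meant. There is more than one size of the pad; the job needs the larger.

How it is judged:
By the outcome, as a careful person would: the job done as asked, in the order asked, and still so for the second after the job is handed in, with the robot touching nothing.
It also fails if it takes over 72 s, if anything falls off the work surface, if the arm or the gripper's body presses on something with over 40 N, if the wrist force passes 120 N, or if a joint passes its speed limit or range.

## Robot

A 6-joint arm with a two-finger parallel gripper is mounted at the origin on the work surface. World frame = base frame: x ahead of the robot, y to its left, z up, the work surface at z = 0. Lengths are in m, angles in degrees, forces in N, time in s.
With the tool pointing down it reaches from about 0.375 to 0.9 m from the base axis. Payload 3.1 kg.
Tool frame: the origin (TCP) lies where the fingers leave the gripper's body, on its centre line; the fingertips stand 70 mm ahead of it and the grasp point (between the pads) lies 51 mm ahead of it; y points along the fingers, z is the direction in which the jaws open and shut, and the axes are right-handed (so a half turn about y gives the same grasp; the last joint's range is limited). The gripper opens to 87 mm and grips with 3 to 60 N. Pads are 19 mm wide; open, the fingers measure 117 mm over their backs; the gripper's body (75 mm by 190 mm) begins 51 mm behind the grasp point.
Start: joints at [-77.722, 30.224, 82.088, -0, 67.689, -10.227], TCP at [0.239, -0.577, 0.292] pointing down, gripper open.
Joint ranges: [-176.69, 176.69], [-43.24, 126.21], [12.49, 139.97], [-82, 262], [0, 151.66], [-163.58, 163.58]. Speed limits (degrees/s): [159.86, 159.86, 180, 180, 180, 180].

## Interface

Orientations are given as a 3x3 rotation matrix whose columns are the frame's x, y, z axes.
In Python, from rig import bot gives the robot as it stands.
- The arm moves only by the shell command python3 -m pendant 'ROWS'. ROWS is JSON, a list of rows, each a list of 3 entries, a list of its own where there are three numbers: the shift along the tool's x, y, z in cm, then the turn, a rotation vector about the tool's x, y, z in rad, then the closure, from 0 (fully open) to 1 (shut). In form: [[[dx, dy, dz], [ax, ay, az], jaw], ...]. A call has 1 to 20 rows; each row shifts and turns the commanded pose from where the row before left it, along the tool's axes as they then stand; what a row does not reach is not made up. A row lasts 1/12 s, in which the tool goes at most 41.7 mm and 7.16 degrees, less where a joint would pass 70% of its speed; a pose out of reach is approached as far as the arm can. A call with a gripper value outside its range is refused whole. The fingers move at their own pace and stop on an object; the grip force is fixed at half the most. Time passes only in rows, so rows that do not move let the fingers close. It gives the time, the measured TCP pose, the force and the opening at its end, in the units of the state.
- bot.read_state(): the state, without advancing time (a new reading comes with each control period).
- bot.capture(name): name is "scene" or "top" or "wrist"; returns a dict with "img" (420x560x3 uint8, red, green, blue), "fx", "fy", "cx", "cy" (pixels), "R" (3x3) and "t" (3): a world point X has camera coordinates R X + t. Camera axes: x right, y down, z forward; pixel columns grow to the right and rows downward; lengths in m; the calibration is good to about 2 mm. A picture is of the moment at which its call begins. There is no depth.
- bot.hand_in(): hands the job in, once; it reports no verdict.
The state is a dict: "time_s": time; "joint_positions": joint angles; "qvel": joint speeds; "tau": joint torques, N m; "position": TCP position; "tcp_rot": TCP orientation; "force": force on the tool from outside, world axes, zero at the start; "moment": the same for the moment, N m; "opening": opening from 0.0 (shut) to 1.0 (fully open).
Only numpy, scipy, OpenCV 4.12 (cv2) and the standard library are available. Lean on these libraries where they do the work, as an engineer would, in place of code of your own. Each camera call takes 0.05 s, during which the arm holds its last target.

## Working session

There is one attempt and no reset: what is moved stays moved. The work goes in short steps, Python scripts to look and compute and a shell command to move; the robot and the scene stay as the last step left them, time stands still between calls to the robot, and variables do not carry over. Pictures are saved under pics/ and viewed, and the job is handed in when it is done.

```bash
ls; mkdir -p pics; python3 - <<'E'
from rig import bot
import cv2
s=bot.read_state(); print(s)
for n in ("scene","top","wrist"):
    c=bot.capture(n); cv2.imwrite(f"pics/{n}0.png",c["img"][:,:,::-1]); print(n,c["fx"],c["cx"],c["cy"],c["R"],c["t"])
E
```

```text
pics
{'time_s': 0.0, 'joint_positions': array([-7.77245631e+01,  3.02821146e+01,  8.21547662e+01, -2.08998522e-03,
        6.76886207e+01, -1.02284673e+01]), 'qvel': array([-0.02388225, -0.03378637,  0.019017  , -0.08636802,  0.02959746,
       -0.00465549]), 'tau': array([-6.63575083e-04, -4.40047753e+01, -1.76594585e+01,  6.33482030e-02,
        5.81541855e-02, -1.56909950e-04]), 'position': array([ 0.23910159, -0.5768405 ,  0.29124669]), 'tcp_rot': array([[-9.23848228e-01, -4.98681581e-04,  3.82758674e-01],
       [-3.82758833e-01,  2.13315785e-03, -9.23845834e-01],
       [-3.55779770e-04, -9.99997600e-01, -2.16158888e-03]]), 'force': array([ 0.41137727, -0.53989976,  0.75045647]), 'moment': array([-0.00990943,  0.00147188,  0.02098774]), 'opening': 1.003967852687441}
scene 401.1082726461 277.2773082943423 209.1965667705838 [[-0.77695697  0.6295138   0.00708805]
 [ 0.35550434  0.44800601 -0.82030926]
 [-0.51957148 -0.63482516 -0.57187628]] [ 0.45754875 -0.09401996  1.65212954]
top 422.2220623500192 275.9261827627727 214.2086385759501 [[ 3.41251322e-03 -9.99833488e-01 -1.79262489e-02]
 [-9.89878104e-01 -8.34058305e-04 -1.41917738e-01]
 [ 1.41879155e-01  1.82290974e-02 -9.89716124e-01]] [9.50542563e-04 5.54802313e-01 1.61230595e+00]
wrist 297.4117537751845 276.41817630283475 206.55758967459724 [[ 0.38375632 -0.92343369 -0.00114473]
 [-0.88226654 -0.36701372  0.29479938]
 [-0.27264781 -0.11212117 -0.95555848]] [-0.62415561 -0.03521233  0.3912051 ]
```

View pics/scene0.png

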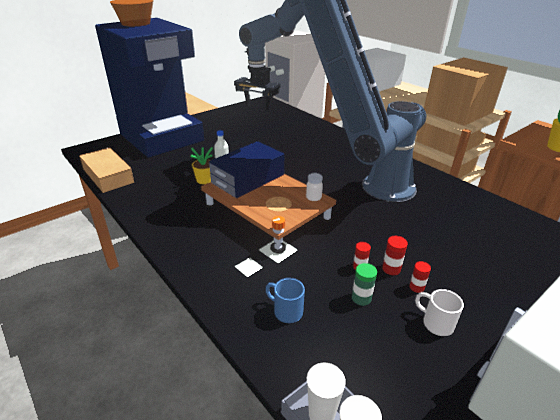

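View pics/top0.png

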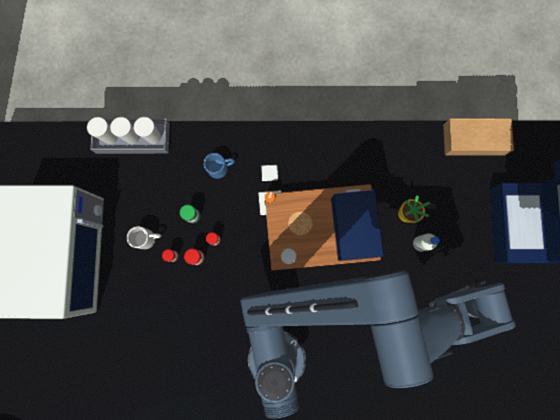

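View pics/wrist0.png

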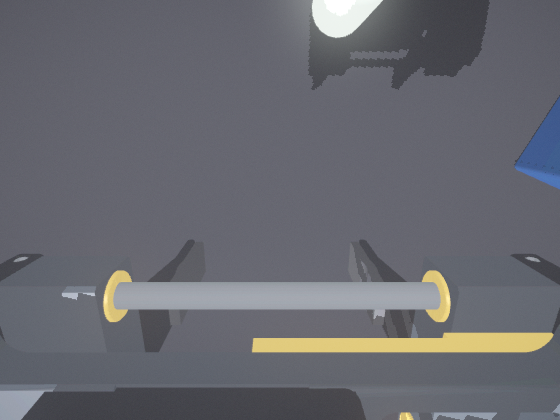

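The scene picture shows the orange knob at about (278,225), over a white pad at (278,250), with a smaller look-alike pad at (248,267). There are three red tins at (362,256), (396,255) and (420,277), and the middle one at (396,255) looks largest. The green tin is at (365,284). In the top view the red tins are at (169,256), (193,257) and (213,239), and the knob is at (270,198). I'll confirm these in enlarged crops.

```bash
cat > h.py <<'E'
import numpy as np,cv2
def ray(c,u,v,z):
    d=np.array([(u-c["cx"])/c["fx"],(v-c["cy"])/c["fy"],1.]); R=np.array(c["R"]); t=np.array(c["t"])
    C=-R.T@t; w=R.T@d; return C+w*(z-C[2])/w[2]
def proj(c,X):
    p=np.array(c["R"])@np.array(X)+np.array(c["t"]); return np.array([c["fx"]*p[0]/p[2]+c["cx"],c["fy"]*p[1]/p[2]+c["cy"]])
def crop(c,x0,y0,x1,y1,k,name):
    cv2.imwrite(name,cv2.resize(c["img"][y0:y1,x0:x1,::-1],None,fx=k,fy=k,interpolation=cv2.INTER_CUBIC))
E
python3 - <<'E'
from rig import bot
from h import *
c=bot.capture("top"); crop(c,120,140,400,290,2.85,"pics/topc.png")
s=bot.capture("scene"); crop(s,190,130,470,340,2.8,"pics/scc.png")
np.save("cams.npy",{"top":c,"scene":s},allow_pickle=True)
for n,(u,v) in dict(r1=(169,256),r2=(193,257),r3=(213,239),g=(189,213)).items(): print(n,ray(c,u,v,.11))
print(ray(c,270,197,.127))
for n,(u,v) in dict(r1=(362,247),r2=(396,242),r3=(420,267),g=(366,270)).items(): print(n,ray(s,u,v,.11))
print(ray(s,278,221,.127))
E
```

```text
r1 [0.38781397 0.39687454 0.11      ]
r2 [0.38436029 0.30743399 0.11      ]
r3 [0.45127613 0.23480381 0.11      ]
g [0.54901892 0.32769777 0.11      ]
[0.60702138 0.02282947 0.127     ]
r1 [0.48997996 0.26750871 0.11      ]
r2 [0.39383794 0.31500416 0.11      ]
r3 [0.43007894 0.42295241 0.11      ]
g [0.55490927 0.33842557 0.11      ]
[0.61565636 0.03513648 0.127     ]
```

View pics/topc.png

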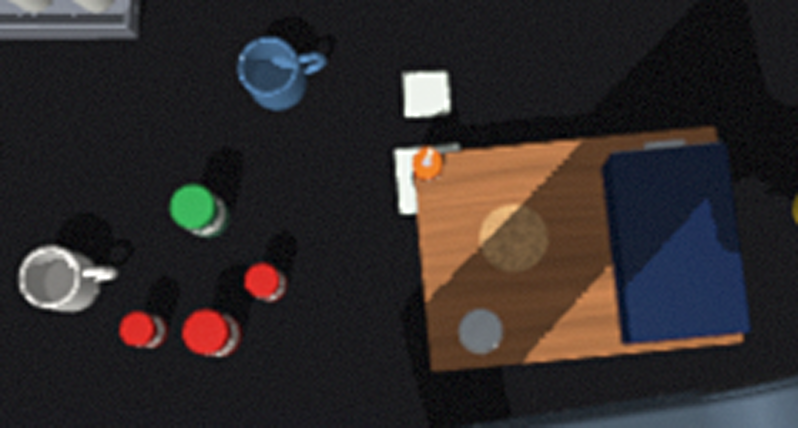

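View pics/scc.png

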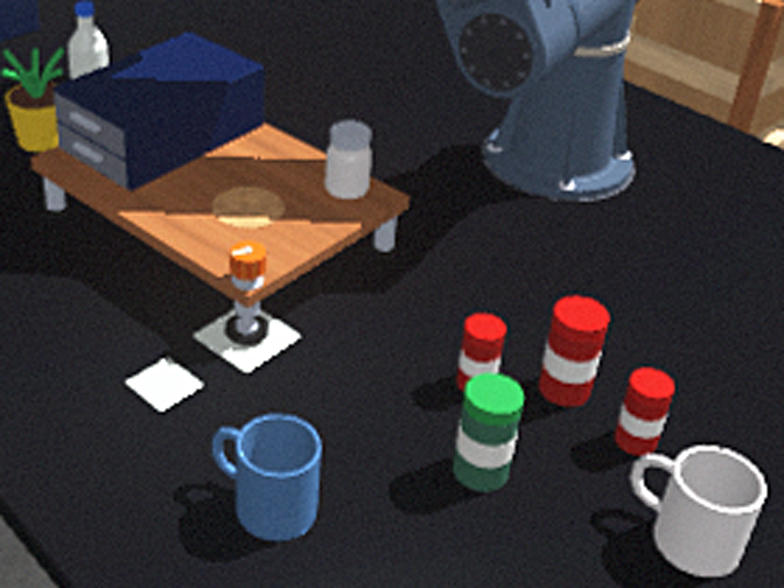

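The crops confirm the largest red tin: crop (575,350) in the scene view, (208,332) in the top view. It is clearly bigger than the other two. The knob sits over the larger pad. Next I'll refine positions from blobs and deck corners.

```bash
python3 - <<'E'
from h import *
from scipy.optimize import least_squares
d=np.load("cams.npy",allow_pickle=True).item(); T,S=d["top"],d["scene"]
tc=lambda u,v:(120+(u+.5)/2.85-.5,140+(v+.5)/2.85-.5)
sc=lambda u,v:(190+(u+.5)/2.8-.5,130+(v+.5)/2.8-.5)
P=[((.145,.205,.085),T,tc(415,152)),((.145,-.205,.085),T,tc(717,127)),((-.145,.205,.085),T,tc(432,371)),((-.145,-.205,.085),T,tc(745,342)),
((.125,.185,.127),T,tc(428,162)),((.02,.08,.085),T,tc(514,237)),
((.125,.185,.127),S,sc(248,249)),((.02,.08,.085),S,sc(249,206)),((-.145,.205,.085),S,sc(410,199)),((.145,-.205,.085),S,sc(32,162)),((.145,.205,.085),S,sc(250,294))]
def W(p,q): c,s=np.cos(p[2]),np.sin(p[2]); return (p[0]+c*q[0]-s*q[1],p[1]+s*q[0]+c*q[1],q[2])
f=lambda p:np.concatenate([proj(c,W(p,q))-np.array(u) for q,c,u in P])
r=least_squares(f,[.5,-.15,0.1],loss="soft_l1"); print(r.x,np.degrees(r.x[2])); print(r.fun.reshape(-1,2).round(1))
for cams in (T,S):
    idx=[i for i in range(len(P)) if P[i][1] is cams]
    g=lambda p:np.concatenate([proj(P[i][1],W(p,P[i][0]))-np.array(P[i][2]) for i in idx]); print(least_squares(g,[.5,-.15,.1],loss="soft_l1").x)
print("knob",W(r.x,(.125,.185,.113)),"cork",W(r.x,(.02,.08,.085)))
print("sugar", ray(T,*tc(480,331),.17))
# red lid: fit circle by rendering outline of cylinder
def mask(c,box,green=False):
    I=c["img"].astype(int); m=(I[:,:,0]>90)&(I[:,:,1]<60)&(I[:,:,2]<60)
    if green: m=(I[:,:,1]>90)&(I[:,:,0]<90)
    M=np.zeros(m.shape,bool); x0,y0,x1,y1=box; M[y0:y1,x0:x1]=m[y0:y1,x0:x1]; return M
for n,b in dict(big=(181,245,208,270),r1=(160,248,180,268),r3=(203,230,222,250)).items():
    v,u=np.nonzero(mask(T,b)); print(n,u.min(),u.max(),v.min(),v.max(),u.mean(),v.mean())
E
```

```text
[ 0.50133676 -0.17123371  0.0950971 ] 5.448662192278786
[[-1.1  1.1]
 [-0.4 -0.2]
 [-0.3  0.2]
 [-0.6  0.2]
 [-0.4  0.2]
 [-0.1  0.4]
 [-0.5 -0. ]
 [-0.6 -0.2]
 [ 0.1 -1.5]
 [-1.  -2.4]
 [-1.4  0.1]]
[ 0.50237258 -0.17299715  0.09144422]
[ 0.50144418 -0.16813152  0.09907615]
knob (np.float64(0.6082055093324102), np.float64(0.024799632573215935), 0.113) cork (np.float64(0.5136500848263482), np.float64(-0.0896960952793043), 0.085)
sugar [ 0.38699655 -0.0439672   0.17      ]
big 184 200 248 264 191.67307692307693 255.9375
r1 162 173 249 261 167.55737704918033 254.88524590163934
r3 206 217 232 243 211.4033613445378 237.60504201680672
```

```bash
python3 -m pendant '[[[-2.86,0,-2.08],[0,0,0],0],[[-2.86,0,-2.08],[0,0,0],0],[[-2.86,0,-2.08],[0,0,0],0],[[-2.86,0,-2.08],[0,0,0],0],[[-2.86,0,-2.08],[0,0,0],0],[[-2.86,0,-2.08],[0,0,0],0],[[-2.86,0,-2.08],[0,0,0],0],[[-2.86,0,-2.08],[0,0,0],0],[[-2.86,0,-2.08],[0,0,0],0],[[-2.86,0,-2.08],[0,0,0],0],[[-2.86,0,-2.08],[0,0,0],0],[[-2.86,0,-2.08],[0,0,0],0],[[-2.86,0,-2.08],[0,0,0],0],[[-2.86,0,-2.08],[0,0,0],0],[[-2.86,0,-2.08],[0,0,0],0],[[-2.86,0,-2.08],[0,0,0],0],[[-2.86,0,-2.08],[0,0,0],0],[[-2.86,0,-2.08],[0,0,0],0],[[-2.86,0,-2.08],[0,0,0],0],[[-2.86,0,-2.08],[0,0,0],0]]'
python3 -m pendant '[[[0,0,0],[0,-0.12,0],0],[[0,0,0],[0,-0.12,0],0],[[0,0,0],[0,-0.12,0],0],[[0,0,0],[0,-0.12,0],0],[[0,0,0],[0,-0.12,0],0],[[0,0,0],[0,-0.12,0],0],[[0,0,0],[0,-0.12,0],0],[[0,0,0],[0,-0.12,0],0],[[0,0,0],[0,-0.12,0],0],[[0,0,0],[0,-0.12,0],0],[[0,0,0],[0,-0.12,0],0],[[0,0,0],[0,-0.12,0],0],[[0,0,0],[0,-0.12,0],0],[[0,0,0],[0,-0.12,0],0],[[0,0,0],[0,-0.12,0],0],[[0,0,0],[0,-0.12,0],0],[[0,0,0],[0,-0.12,0],0],[[0,0,0],[0,-0.12,0],0],[[0,0,0],[0,-0.12,0],0],[[0,0,0],[0,-0.12,0],0]]'
python3 -m pendant '[[[0,1,0],[0,-0.12,0],0],[[0,1,0],[0,-0.12,0],0],[[0,1,0],[0,-0.12,0],0],[[0,1,0],[0,-0.12,0],0],[[0,0,0],[0,-0.12,0],0],[[0,0,0],[0,0,0],0],[[0,0,0],[0,0,0],0]]'
cat > look.py <<'E'
from rig import bot
from h import *
import sys
s=bot.read_state()
print("t",s["time_s"],"pos",s["position"].round(4),"q",s["joint_positions"].round(1),"F",s["force"].round(2),"M",s["moment"].round(3),"op",round(s["opening"],3)); print(s["tcp_rot"].round(4))
if len(sys.argv)>1:
    for n in sys.argv[1].split(","):
        c=bot.capture(n); cv2.imwrite(f"pics/{n}_{sys.argv[2]}.png",c["img"][:,:,::-1]); np.save(f"{n}_{sys.argv[2]}.npy",c,allow_pickle=True)
E
python3 look.py wrist a
```

```text
time_s: 1.92
position: [0.6091, 0.0277, 0.2922]
tcp_rot: [[-0.924, -0.0, 0.383], [-0.383, -0.0, -0.924], [0.0, -1.0, -0.0]]
force: [0.7, -1.1, -0.1]
opening: 1.001
time_s: 3.58
position: [0.6084, 0.0259, 0.2921]
tcp_rot: [[0.942, -0.0, 0.336], [-0.336, 0.0, 0.942], [-0.0, -1.0, -0.0]]
force: [0.4, -0.4, -0.3]
opening: 1.003
time_s: 4.17
position: [0.6085, 0.0259, 0.2522]
tcp_rot: [[0.969, -0.0, -0.246], [0.246, 0.0, 0.969], [-0.0, -1.0, 0.0]]
force: [0.2, -0.1, -0.5]
opening: 0.999
t 4.1667 pos [0.6085 0.0259 0.2522] q [  -8.1   31.7   86.7    0.    61.6 -112.3] F [ 0.2  -0.12 -0.51] M [ 0.153 -0.056  0.02 ] op 0.999
[[ 9.694e-01 -1.000e-04 -2.455e-01]
 [ 2.455e-01  1.000e-04  9.694e-01]
 [-1.000e-04 -1.000e+00  1.000e-04]]
```

View pics/wrist_a.png

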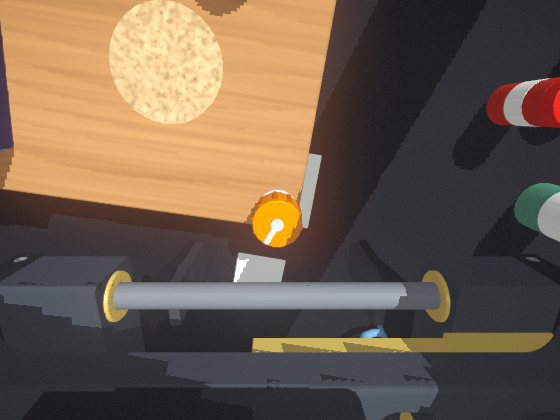

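The wrist view shows the orange knob's top centred at about (277,222), with an index mark pointing down-left. The cork inlay is at (166,62).

```bash
python3 - <<'E'
from h import *
c=np.load("wrist_a.npy",allow_pickle=True).item(); I=c["img"]
crop(c,180,130,380,280,4,"pics/wa.png")
h=cv2.cvtColor(I,cv2.COLOR_RGB2HSV); m=((h[:,:,0]<20)&(h[:,:,1]>215)&(h[:,:,2]>150)).astype(np.uint8)
m[:, :240]=0; m[:,315:]=0;m[:185]=0;m[260:]=0
v,u=np.nonzero(m); print(u.min(),u.max(),v.min(),v.max())
print("knob",ray(c,278,222,.127),ray(c,277.5,224,.127), "cork",ray(c,166,62,.085))
print("proj",proj(c,(.6082,.0248,.127)), proj(c,(.6082,.0248,.099)))
print("corner",ray(c,248,221,.085))
E
```

```text
252 300 192 246
knob [0.60731604 0.02705923 0.127     ] [0.60901776 0.02709304 0.127     ] cork [ 0.51332328 -0.08853782  0.085     ]
proj [274.90311129 222.36149611] [275.08028855 211.17240052]
corner [0.62813095 0.00388948 0.085     ]
```

View pics/wa.png

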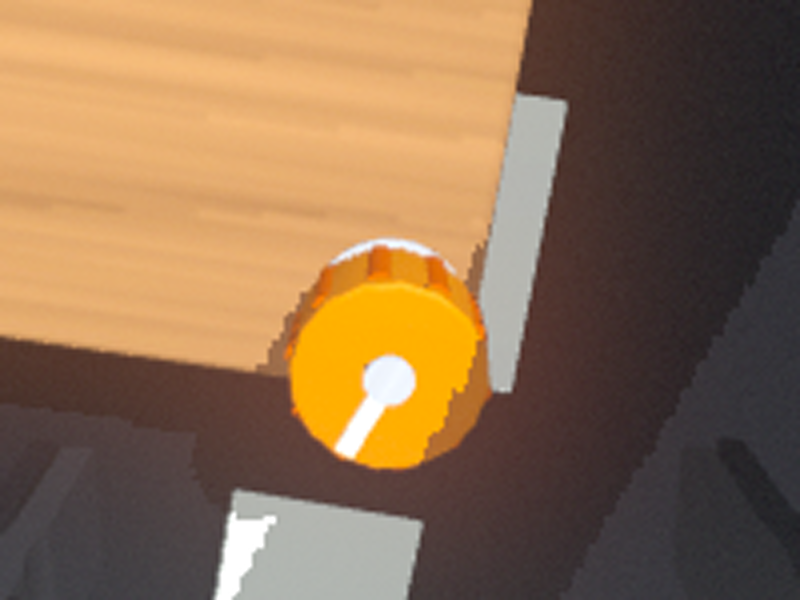

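```bash
python3 -m pendant '[[[0,2,0],[0,0,0],0],[[0,2,0],[0,0,0],0],[[0,2,0],[0,0,0],0],[[0,1.4,0],[0,0,0],0],[[0,0.9,0],[0,0,0],0],[[0,0.5,0],[0,0,0],0],[[0,0,0],[0,0,0],0],[[0,0,0],[0,0,0],0]]'
cat > m.py <<'E'
from rig import bot
import numpy as np,sys
n=int(sys.argv[1]) if len(sys.argv)>1 else 8
A=[]
for i in range(n):
    s=bot.read_state(); A.append(np.r_[s["force"],s["moment"],s["position"]*1000]); bot.capture("wrist")
A=np.array(A); R=s["tcp_rot"]
print("t",round(s["time_s"],2),"F",A[:,:3].mean(0).round(2),"M",A[:,3:6].mean(0).round(4),"sd",A[:,3:6].std(0).round(4),"pos",A[:,6:].mean(0).round(1),"yaw",np.arctan2(R[1,2],R[0,2]).round(4),"op",round(s["opening"],3), "q6",s["joint_positions"][5].round(1))
E
python3 m.py 6; python3 look.py wrist b
```

```text
time_s: 4.88
position: [0.609, 0.0259, 0.1648]
tcp_rot: [[0.969, 0.001, -0.248], [0.248, -0.0, 0.969], [0.001, -1.0, -0.0]]
force: [0.2, 0.6, 0.3]
opening: 0.997
t 5.13 F [-0.18  0.27  0.26] M [ 0.1215 -0.135   0.013 ] sd [0.0307 0.008  0.0145] pos [609.1  25.8 165.2] yaw 1.8219 op 0.999 q6 -112.4
t 5.1833 pos [0.6088 0.0259 0.165 ] q [  -8.1   38.4   90.4   -0.    51.1 -112.5] F [-0.49  0.05 -0.11] M [ 0.083 -0.109  0.008] op 1.001
[[ 9.686e-01  1.300e-03 -2.485e-01]
 [ 2.485e-01 -2.000e-04  9.686e-01]
 [ 1.200e-03 -1.000e+00 -5.000e-04]]
```

View pics/wrist_b.png

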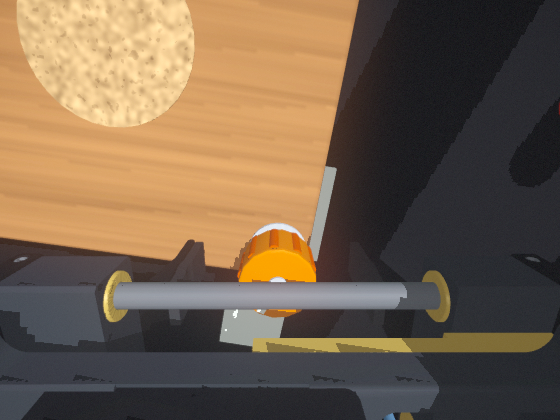

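The knob at (277,270) lies midway between the fingers, so I'm closing.

```bash
python3 -m pendant '[[[0,0,0],[0,0,0],0.3],[[0,0,0],[0,0,0],0.4],[[0,0,0],[0,0,0],0.45],[[0,0,0],[0,0,0],0.5],[[0,0,0],[0,0,0],0.55],[[0,0,0],[0,0,0],0.6],[[0,0,0],[0,0,0],1],[[0,0,0],[0,0,0],1],[[0,0,0],[0,0,0],1],[[0,0,0],[0,0,0],1]]'; python3 m.py 8
```

```text
time_s: 6.07
position: [0.6084, 0.0261, 0.1642]
tcp_rot: [[0.969, -0.0, -0.249], [0.249, 0.0, 0.969], [-0.0, -1.0, 0.0]]
force: [-0.2, 0.9, -0.2]
opening: 0.449
t 6.42 F [-0.29  1.27  0.3 ] M [ 0.3482 -0.1136  0.0093] sd [0.0334 0.023  0.0254] pos [608.4  26.1 164.2] yaw 1.822 op 0.449 q6 -112.5
```

```bash
python3 -m pendant '[[[0,0,0],[0,0.1,0],1],[[0,0,0],[0,0.1,0],1],[[0,0,0],[0,0.1,0],1],[[0,0,0],[0,0.1,0],1],[[0,0,0],[0,0,0],1],[[0,0,0],[0,0,0],1]]'; python3 m.py 10;python3 -m pendant '[[[0,0,0],[0,0.1,0],1],[[0,0,0],[0,0.1,0],1],[[0,0,0],[0,0.1,0],1],[[0,0,0],[0,0,0],1],[[0,0,0],[0,0,0],1]]'; python3 m.py 10; python3 look.py wrist,scene c
```

```text
time_s: 6.97
position: [0.6084, 0.0262, 0.1642]
tcp_rot: [[0.989, -0.0, 0.146], [-0.146, 0.001, 0.989], [-0.0, -1.0, 0.001]]
force: [-0.3, 3.2, -0.4]
opening: 0.447
t 7.42 F [-0.3   3.78  0.52] M [ 0.714  -0.1265 -0.0062] sd [0.0894 0.0208 0.0274] pos [608.4  26.2 164.2] yaw 1.4222 op 0.447 q6 -89.6
time_s: 7.88
position: [0.6084, 0.0263, 0.1642]
tcp_rot: [[0.902, -0.0, 0.432], [-0.432, 0.001, 0.902], [-0.0, -1.0, 0.001]]
force: [-0.2, 4.8, -0.2]
opening: 0.449
t 8.33 F [0.26 4.97 0.33] M [ 0.9469 -0.1612 -0.0062] sd [0.037  0.0223 0.0438] pos [608.4  26.3 164.2] yaw 1.124 op 0.449 q6 -72.5
t 8.3833 pos [0.6084 0.0263 0.1642] q [ -8.   38.4  90.5   0.1  51.1 -72.5] F [0.54 5.21 0.31] M [ 0.907 -0.197  0.065] op 0.446
[[ 9.019e-01 -0.000e+00  4.320e-01]
 [-4.320e-01  7.000e-04  9.019e-01]
 [-4.000e-04 -1.000e+00  6.000e-04]]
```

View pics/wrist_c.png

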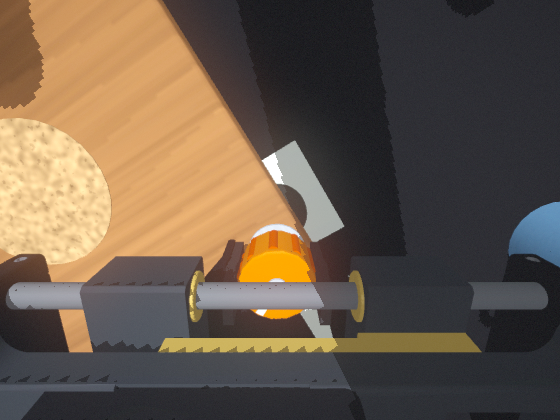

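```bash
python3 - <<'E'
from h import *
c=np.load("scene_c.npy",allow_pickle=True).item(); crop(c,240,190,320,250,10,"pics/sfc.png")
c=np.load("cams.npy",allow_pickle=True).item()["scene"]; crop(c,230,200,330,270,8,"pics/sf0.png")
E
```

```text
(no output)
```

View pics/sfc.png

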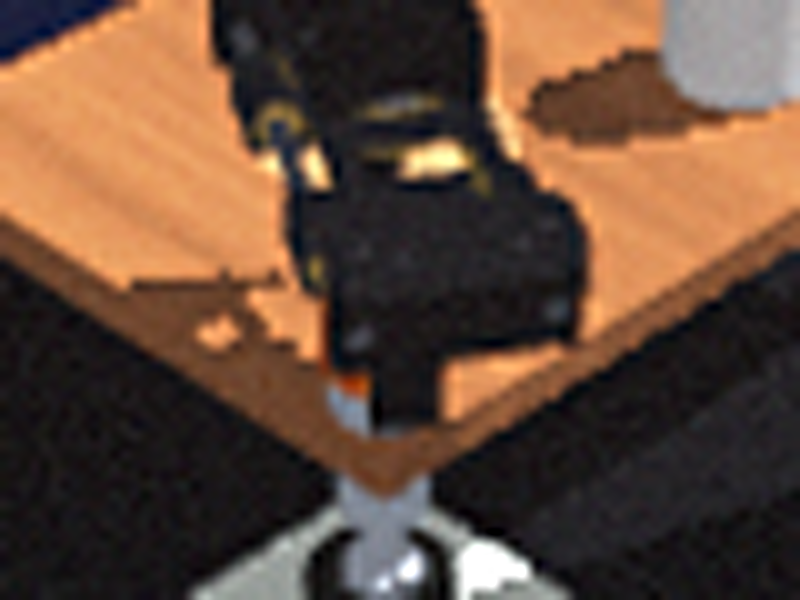

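View pics/sf0.png

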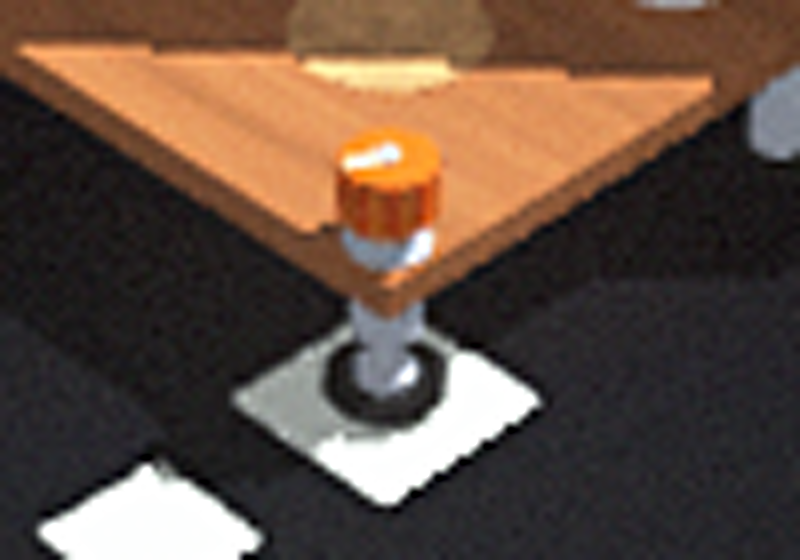

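Sideways force has grown to about 5 N in +y because the grip is slightly off centre. I'll relieve it with a small +y shift.

```bash
python3 -m pendant '[[[-0.013,0,0.027],[0,0,0],1],[[0,0,0],[0,0,0],1],[[0,0,0],[0,0,0],1]]'; python3 m.py 6
```

```text
time_s: 8.73
position: [0.6084, 0.0263, 0.1642]
tcp_rot: [[0.901, -0.0, 0.433], [-0.433, 0.0, 0.901], [-0.0, -1.0, 0.0]]
force: [-0.1, 3.7, 0.5]
opening: 0.45
t 8.98 F [0.11 4.79 0.47] M [ 0.8916 -0.1063  0.0198] sd [0.032  0.0224 0.0261] pos [608.4  26.3 164.2] yaw 1.1221 op 0.454 q6 -72.3
```

```bash
python3 -m pendant '[[[0,0,0],[0,0,0],0.45],[[0,0,0],[0,0,0],0.45],[[0,0,0],[0,0,0],0.45]]'; python3 m.py 6; python3 look.py wrist d
```

```text
time_s: 9.28
position: [0.6088, 0.0251, 0.1644]
tcp_rot: [[0.901, 0.001, 0.433], [-0.433, -0.002, 0.901], [0.001, -1.0, -0.001]]
force: [-0.1, 0.4, -0.1]
opening: 0.533
t 9.53 F [-0.19  0.21 -0.27] M [ 0.0575 -0.1527 -0.0028] sd [0.0137 0.033  0.0215] pos [608.7  25.4 164.3] yaw 1.1219 op 0.55 q6 -72.3
t 9.5833 pos [0.6085 0.0259 0.1643] q [ -8.1  38.4  90.4  -0.   51.1 -72.3] F [-0.46  0.55 -0.35] M [ 0.056 -0.116  0.018] op 0.546
[[ 9.009e-01  1.000e-04  4.339e-01]
 [-4.339e-01 -3.000e-04  9.009e-01]
 [ 2.000e-04 -1.000e+00 -3.000e-04]]
```

View pics/wrist_d.png

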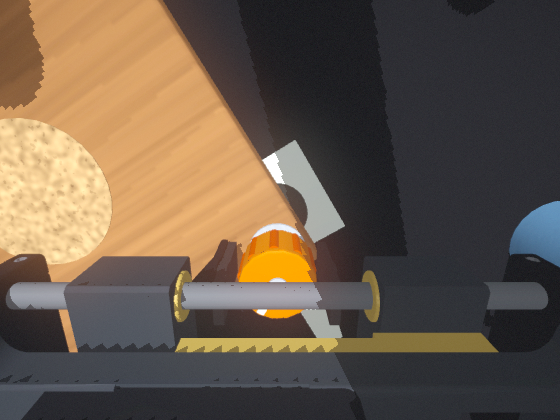

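```bash
python3 -m pendant '[[[-0.03,0,0.06],[0,0,0],0.45],[[0,0,0],[0,0,0],0.5],[[0,0,0],[0,0,0],0.55],[[0,0,0],[0,0,0],1],[[0,0,0],[0,0,0],1],[[0,0,0],[0,0,0],1]]'; python3 m.py 8; python3 -m pendant '[[[0,0,0],[0,0.05,0],1],[[0,0,0],[0,0.05,0],1],[[0,0,0],[0,0,0],1],[[0,0,0],[0,0,0],1]]'; python3 m.py 12;
```

```text
time_s: 10.13
position: [0.6083, 0.0266, 0.1642]
tcp_rot: [[0.901, -0.0, 0.434], [-0.434, -0.0, 0.901], [-0.0, -1.0, -0.001]]
force: [-1.6, -1.0, 0.7]
opening: 0.452
t 10.48 F [-1.28 -1.89  0.94] M [-0.2674  0.0283  0.0075] sd [0.0622 0.0481 0.0196] pos [608.3  26.6 164.3] yaw 1.1222 op 0.454 q6 -72.3
time_s: 10.87
position: [0.6083, 0.0267, 0.1643]
tcp_rot: [[0.854, -0.0, 0.52], [-0.52, -0.0, 0.854], [-0.0, -1.0, -0.0]]
force: [-0.9, -3.4, 1.7]
opening: 0.45
t 11.42 F [-2.05 -3.56  1.24] M [-0.5502  0.1824  0.0162] sd [0.0658 0.0438 0.0327] pos [608.3  26.7 164.2] yaw 1.0222 op 0.447 q6 -66.5
```

```bash
python3 -m pendant '[[[0.004,0,-0.045],[0,0,0],1],[[0,0,0],[0,0.05,0],1],[[0,0,0],[0,0.05,0],1],[[0,0,0],[0,0,0],1]]'; python3 m.py 12; python3 -m pendant '[[[0,0,0],[0,0.05,0],1],[[0,0,0],[0,0.05,0],1],[[0,0,0],[0,0,0],1]]'; python3 m.py 12
```

```text
time_s: 11.8
position: [0.6083, 0.0267, 0.1643]
tcp_rot: [[0.796, 0.0, 0.605], [-0.605, 0.0, 0.796], [-0.0, -1.0, 0.0]]
force: [-1.5, -2.9, 1.1]
opening: 0.452
t 12.35 F [-1.33 -2.22  0.73] M [-0.3285  0.1164 -0.0063] sd [0.0863 0.0388 0.0301] pos [608.3  26.7 164.3] yaw 0.922 op 0.453 q6 -60.9
time_s: 12.65
position: [0.6083, 0.0267, 0.1642]
tcp_rot: [[0.732, 0.0, 0.681], [-0.681, 0.0, 0.732], [-0.0, -1.0, 0.001]]
force: [-0.4, -2.2, 0.5]
opening: 0.454
t 13.2 F [-0.77 -0.3   0.71] M [-0.0062 -0.0144  0.0121] sd [0.0884 0.0375 0.0341] pos [608.4  26.7 164.3] yaw 0.8221 op 0.449 q6 -55.1
```

```bash
python3 -m pendant '[[[0,0,0],[0,0.05,0],1],[[0,0,0],[0,0.05,0],1],[[0,0,0],[0,0.05,0],1],[[0,0,0],[0,0,0],1]]'; python3 m.py 14
```

```text
time_s: 13.58
position: [0.6084, 0.0267, 0.1642]
tcp_rot: [[0.622, 0.0, 0.783], [-0.783, 0.0, 0.622], [-0.0, -1.0, 0.001]]
force: [-0.3, 1.6, 0.5]
opening: 0.452
t 14.23 F [0.08 1.62 0.28] M [ 0.3713 -0.1802  0.0013] sd [0.0969 0.0556 0.0395] pos [608.4  26.7 164.3] yaw 0.672 op 0.452 q6 -46.5
```

```bash
python3 -m pendant '[[[-0.012,0,0.01],[0,0.05,0],1],[[0,0,0],[0,0.05,0],1],[[0,0,0],[0,0.05,0],1],[[0,0,0],[0,0,0],1]]'; python3 m.py 14; python3 look.py scene e;  python3 - <<'E'
from h import *
c=np.load("scene_e.npy",allow_pickle=True).item(); crop(c,230,200,330,270,8,"pics/sfe.png")
E
```

```text
time_s: 14.62
position: [0.6084, 0.0267, 0.1643]
tcp_rot: [[0.498, 0.001, 0.867], [-0.867, 0.0, 0.498], [0.0, -1.0, 0.001]]
force: [0.5, 3.5, 0.3]
opening: 0.452
t 15.27 F [ 1.25  3.31 -0.34] M [ 0.5773 -0.3856  0.0088] sd [0.057  0.0635 0.0323] pos [608.4  26.7 164.3] yaw 0.522 op 0.453 q6 -37.9
t 15.3167 pos [0.6084 0.0267 0.1643] q [ -8.   38.4  90.5   0.   51.1 -37.9] F [ 1.91  4.24 -1.18] M [ 0.689 -0.434  0.038] op 0.454
[[ 4.986e-01  5.000e-04  8.668e-01]
 [-8.668e-01  2.000e-04  4.986e-01]
 [ 1.000e-04 -1.000e+00  5.000e-04]]
```

View pics/sfe.png

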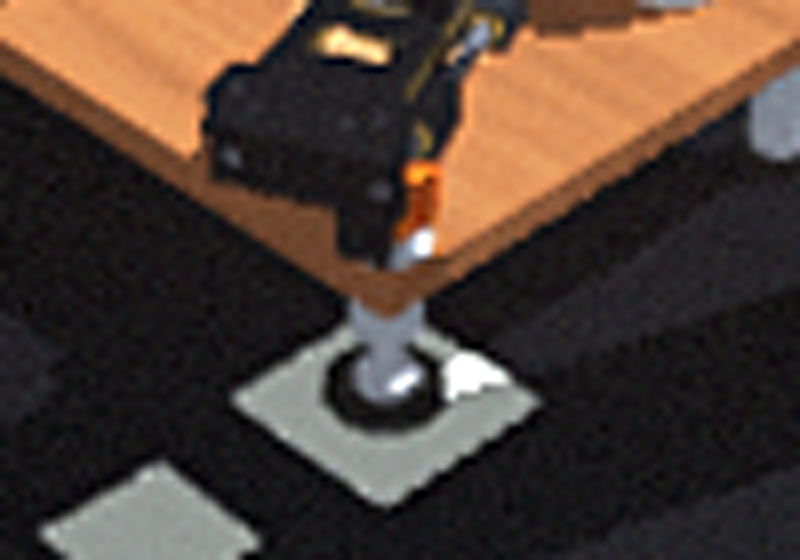

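```bash
python3 -m pendant '[[[-0.025,0,0.037],[0,0.05,0],1],[[0,0,0],[0,0.05,0],1],[[0,0,0],[0,0.05,0],1],[[0,0,0],[0,0,0],1]]'; python3 m.py 14
```

```text
time_s: 15.7
position: [0.6086, 0.0268, 0.1643]
tcp_rot: [[0.363, 0.0, 0.932], [-0.932, -0.0, 0.363], [0.0, -1.0, 0.0]]
force: [2.3, 4.0, -1.1]
opening: 0.452
t 16.35 F [ 1.98  2.2  -0.51] M [ 0.3561 -0.4604  0.0298] sd [0.0822 0.0291 0.0229] pos [608.5  26.8 164.3] yaw 0.3721 op 0.452 q6 -29.3
```

```bash
python3 -m pendant '[[[0,0,0],[0,0.05,0],1],[[0,0,0],[0,0.05,0],1],[[0,0,0],[0,0,0],1]]'; python3 m.py 16
```

```text
time_s: 16.65
position: [0.6086, 0.0269, 0.1643]
tcp_rot: [[0.268, 0.0, 0.963], [-0.963, -0.0, 0.268], [0.0, -1.0, 0.0]]
force: [2.2, 0.7, -0.1]
opening: 0.454
t 17.4 F [ 2.23  0.43 -0.89] M [ 0.0955 -0.5419  0.0015] sd [0.0807 0.0305 0.023 ] pos [608.6  26.9 164.3] yaw 0.2721 op 0.454 q6 -23.5
```

```bash
python3 -m pendant '[[[0.005,0,0.02],[0,0.05,0],1],[[0,0,0],[0,0.05,0],1],[[0,0,0],[0,0.05,0],1],[[0,0,0],[0,0,0],1]]'; python3 m.py 14
```

```text
time_s: 17.78
position: [0.6087, 0.0269, 0.1643]
tcp_rot: [[0.121, 0.0, 0.993], [-0.993, -0.0, 0.121], [0.0, -1.0, 0.0]]
force: [1.0, -0.9, -1.2]
opening: 0.449
t 18.43 F [ 2.52 -0.54 -0.66] M [-0.1269 -0.5354  0.0111] sd [0.0678 0.0258 0.0288] pos [608.7  26.9 164.3] yaw 0.1222 op 0.449 q6 -15.0
```

```bash
python3 -m pendant '[[[0,0,0],[0,0.05,0],1],[[0,0,0],[0,0.05,0],1],[[0,0,0],[0,0,0],1]]'; python3 m.py 14
```

```text
time_s: 18.73
position: [0.6087, 0.0269, 0.1643]
tcp_rot: [[0.021, 0.0, 1.0], [-1.0, -0.0, 0.021], [0.0, -1.0, 0.0]]
force: [2.1, -1.3, -0.7]
opening: 0.455
t 19.38 F [ 2.32 -1.49 -0.63] M [-0.2599 -0.5752  0.0073] sd [0.051  0.0273 0.024 ] pos [608.7  26.9 164.3] yaw 0.0221 op 0.454 q6 -9.2
```

```bash
python3 -m pendant '[[[0,0,0],[0,0.05,0],1],[[0,0,0],[0,0.05,0],1],[[0,0,0],[0,0,0],1]]'; python3 m.py 14
```

```text
time_s: 19.68
position: [0.6088, 0.0269, 0.1643]
tcp_rot: [[-0.079, 0.0, 0.997], [-0.997, -0.0, -0.079], [0.0, -1.0, 0.0]]
force: [2.5, -1.3, -1.2]
opening: 0.453
t 20.33 F [ 3.21 -2.22 -0.95] M [-0.3919 -0.6696  0.0186] sd [0.0345 0.0329 0.0265] pos [608.8  26.9 164.3] yaw -0.0779 op 0.453 q6 -3.5
```

```bash
python3 -m pendant '[[[0,0,0],[0,0.05,0],1],[[0,0,0],[0,0.05,0],1],[[0,0,0],[0,0,0],1]]'; python3 m.py 14; python3 look.py wrist,scene f;  python3 - <<'E'
from h import *
c=np.load("scene_f.npy",allow_pickle=True).item(); crop(c,230,200,330,270,8,"pics/sff.png")
E
```

```text
time_s: 20.63
position: [0.6088, 0.0269, 0.1643]
tcp_rot: [[-0.178, 0.0, 0.984], [-0.984, -0.0, -0.178], [0.0, -1.0, 0.0]]
force: [3.1, -2.6, -1.6]
opening: 0.448
t 21.28 F [ 3.93 -2.88 -1.33] M [-0.4888 -0.7881  0.0103] sd [0.0308 0.0296 0.0294] pos [608.8  26.9 164.3] yaw -0.1778 op 0.451 q6 2.2
t 21.3333 pos [0.6088 0.027  0.1643] q [-8.  38.5 90.4 -0.  51.1  2.2] F [ 4.13 -2.59 -1.44] M [-0.528 -0.902  0.01 ] op 0.451
[[-1.769e-01  4.000e-04  9.842e-01]
 [-9.842e-01 -1.000e-04 -1.769e-01]
 [ 0.000e+00 -1.000e+00  4.000e-04]]
```

View pics/sff.png

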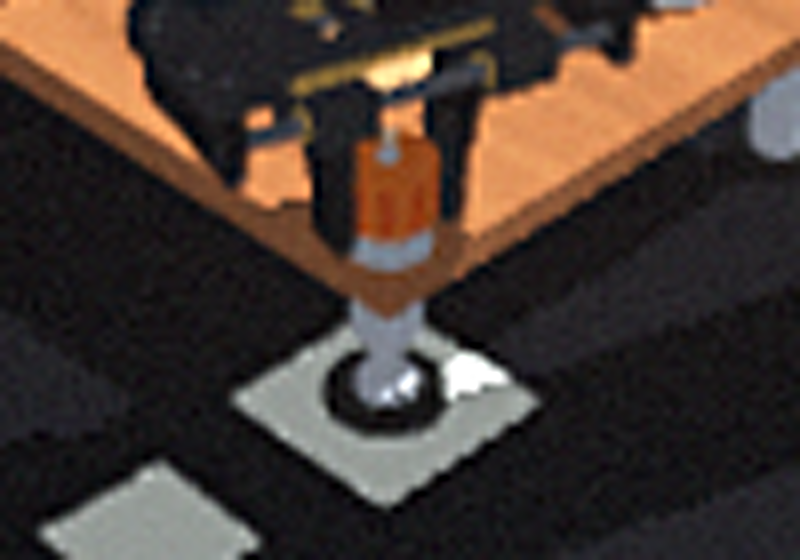

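View pics/wrist_f.png

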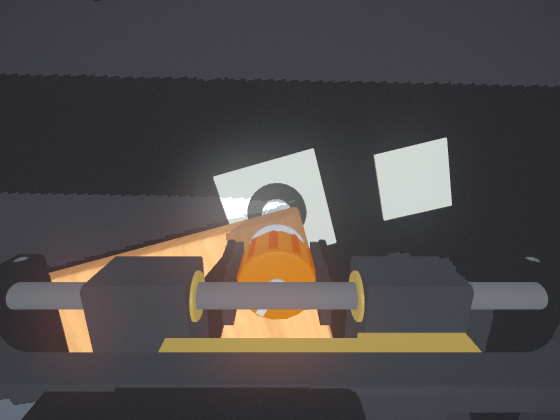

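The foot has come down. Its lower edge is at crop row 435, against 424 at the start. The knob's mark turns with the gripper. There's no clear rise in torque yet at 2.0 rad, so I'll go on.

```bash
python3 -m pendant '[[[0.014,0,0.033],[0,0.05,0],1],[[0,0,0],[0,0.05,0],1],[[0,0,0],[0,0,0],1]]'; python3 m.py 14
```

```text
time_s: 21.68
position: [0.6089, 0.0269, 0.1643]
tcp_rot: [[-0.275, -0.0, 0.961], [-0.961, 0.0, -0.275], [-0.0, -1.0, -0.0]]
force: [2.9, -2.1, -0.5]
opening: 0.445
t 22.33 F [ 3.65 -2.24 -0.59] M [-0.4081 -0.7425  0.0299] sd [0.0421 0.0311 0.0351] pos [608.9  26.9 164.3] yaw -0.2779 op 0.45 q6 8.0
```

```bash
python3 -m pendant '[[[0,0,0],[0,0.05,0],1],[[0,0,0],[0,0.05,0],1],[[0,0,0],[0,0,0],1]]'; python3 m.py 14
```

```text
time_s: 22.63
position: [0.609, 0.0269, 0.1643]
tcp_rot: [[-0.37, 0.0, 0.929], [-0.929, 0.0, -0.37], [-0.0, -1.0, 0.0]]
force: [3.5, -1.3, -0.3]
opening: 0.447
t 23.28 F [ 3.83 -2.21  0.02] M [-0.3456 -0.7316  0.0315] sd [0.0392 0.0306 0.0257] pos [609.   26.9 164.3] yaw -0.3779 op 0.45 q6 13.7
```

```bash
python3 -m pendant '[[[0,0,0.02],[0,0.05,0],1],[[0,0,0],[0,0.05,0],1],[[0,0,0],[0,0,0],1]]'; python3 m.py 24
```

```text
time_s: 23.58
position: [0.6091, 0.0268, 0.1643]
tcp_rot: [[-0.461, -0.0, 0.888], [-0.888, 0.0, -0.461], [0.0, -1.0, -0.0]]
force: [2.4, -0.9, -0.2]
opening: 0.45
t 24.73 F [ 3.04 -1.23  0.91] M [-0.2356 -0.6203  0.0554] sd [0.0446 0.054  0.0178] pos [609.1  26.8 164.3] yaw -0.4779 op 0.453 q6 19.4
```

```bash
python3 -m pendant '[[[0,0,0.01],[0,0.04,0],1],[[0,0,0],[0,0,0],1],[[0,0,0],[0,0,0],1]]'; python3 m.py 30
```

```text
time_s: 25.03
position: [0.6091, 0.0268, 0.1642]
tcp_rot: [[-0.494, -0.0, 0.869], [-0.869, 0.0, -0.494], [0.0, -1.0, -0.0]]
force: [1.7, -0.7, 2.0]
opening: 0.452
t 26.48 F [1.69 0.07 2.39] M [-0.0536 -0.3906  0.0511] sd [0.0632 0.0604 0.0215] pos [609.1  26.8 164.2] yaw -0.518 op 0.45 q6 21.7
```

```bash
python3 -m pendant '[[[0,0,0.01],[0,0.03,0],1],[[0,0,0],[0,0,0],1],[[0,0,0],[0,0,0],1]]'; python3 m.py 24
```

```text
time_s: 26.78
position: [0.6092, 0.0267, 0.1643]
tcp_rot: [[-0.52, -0.0, 0.854], [-0.854, 0.0, -0.52], [0.0, -1.0, -0.0]]
force: [1.4, -0.2, 2.2]
opening: 0.451
t 27.93 F [0.34 0.97 3.78] M [ 0.1378 -0.1328  0.07  ] sd [0.0537 0.0532 0.0278] pos [609.2  26.7 164.2] yaw -0.548 op 0.454 q6 23.4
```

```bash
python3 -m pendant '[[[0,0,0],[0,0,0],0.4],[[0,0,0],[0,0,0],0.3],[[0,0,0],[0,0,0],0],[[0,0,0],[0,0,0],0],[[0,0,0],[0,0,0],0]]'; python3 m.py 14; python3 -m pendant '[[[0,-1,0],[0,0,0],0],[[0,-2,0],[0,0,0],0],[[0,-2.5,0],[0,0,0],0],[[0,-3,0],[0,0,0],0],[[0,-3,0],[0,0,0],0],[[0,-3,0],[0,0,0],0],[[0,-1,0],[0,0,0],0],[[0,0,0],[0,0,0],0]]'; python3 look.py wrist,scene,top g; python3 - <<'E'
from h import *
c=np.load("scene_g.npy",allow_pickle=True).item(); crop(c,230,200,330,270,8,"pics/sfg.png")
E
```

```text
time_s: 28.4
position: [0.609, 0.0265, 0.1638]
tcp_rot: [[-0.521, -0.001, 0.854], [-0.854, -0.0, -0.521], [0.001, -1.0, -0.001]]
force: [-0.6, 0.5, -0.7]
opening: 0.743
t 29.05 F [ 0.01 -0.16 -0.08] M [-0.0147 -0.0318 -0.0111] sd [0.0323 0.0297 0.0231] pos [609.3  26.6 164.2] yaw -0.548 op 0.998 q6 23.4
time_s: 29.77
position: [0.6108, 0.0265, 0.3234]
tcp_rot: [[-0.521, 0.008, 0.854], [-0.854, -0.001, -0.521], [-0.003, -1.0, 0.008]]
force: [-0.2, 0.2, -0.5]
opening: 1.001
t 29.7667 pos [0.6108 0.0265 0.3234] q [-8.  27.1 82.4  0.  70.  23.4] F [-0.24  0.2  -0.53] M [-0.012 -0.076  0.004] op 1.001
[[-0.5209  0.0082  0.8536]
 [-0.8536 -0.0011 -0.5209]
 [-0.0033 -1.      0.0076]]
```

View pics/wrist_g.png

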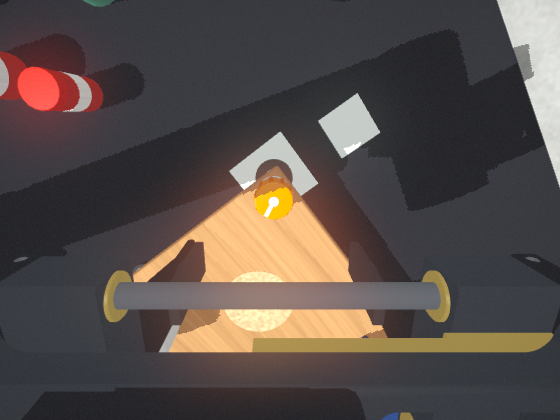

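View pics/sfg.png

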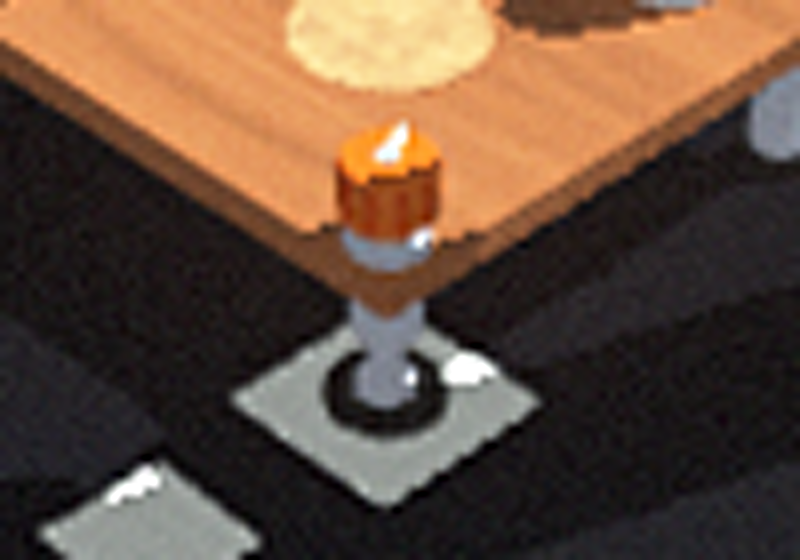

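View pics/top_g.png

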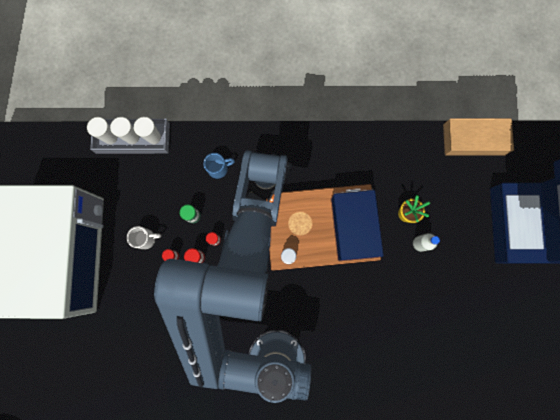

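The foot now rests on the pad at crop (386,395), and the torque at release was about 0.05 N m above the free level, which is about 4 N. The knob is free. Next I'll go over the large red tin.

```bash
python3 -m pendant '[[[-1.06,0,-2.82],[0,0,0],0],[[-1.06,0,-2.82],[0,0,0],0],[[-1.06,0,-2.82],[0,0,0],0],[[-1.06,0,-2.82],[0,0,0],0],[[-1.06,0,-2.82],[0,0,0],0],[[-1.06,0,-2.82],[0,0,0],0],[[-1.06,0,-2.82],[0,0,0],0],[[-1.06,0,-2.82],[0,0,0],0],[[-1.06,0,-2.82],[0,0,0],0],[[-1.06,0,-2.82],[0,0,0],0],[[-1.06,0,-2.82],[0,0,0],0],[[-1.06,0,-2.82],[0,0,0],0],[[0,0,0],[0,0,0],0]]'; python3 -m pendant '[[[0,1,0],[0,-0.115,0],0],[[0,1,0],[0,-0.115,0],0],[[0,1,0],[0,-0.115,0],0],[[0,1,0],[0,-0.115,0],0],[[0,0,0],[0,-0.115,0],0],[[0,0,0],[0,-0.115,0],0],[[0,0,0],[0,-0.115,0],0],[[0,0,0],[0,-0.115,0],0],[[0,0,0],[0,0,0],0],[[0,0,0],[0,0,0],0]]'; python3 look.py wrist h
```

```text
time_s: 31.0
position: [0.3821, 0.3139, 0.317]
tcp_rot: [[-0.517, -0.007, 0.856], [-0.856, -0.001, -0.517], [0.004, -1.0, -0.006]]
force: [0.2, -0.3, -0.0]
opening: 1.003
time_s: 31.83
position: [0.3863, 0.3109, 0.2778]
tcp_rot: [[0.36, -0.003, 0.933], [-0.933, -0.002, 0.36], [0.0, -1.0, -0.003]]
force: [-0.5, -0.3, 0.1]
opening: 1.0
t 31.8333 pos [0.3863 0.3109 0.2778] q [ 25.9  21.5 101.1  -0.   57.5   4.8] F [-0.52 -0.26  0.12] M [ 0.037 -0.14   0.011] op 1.0
[[ 3.604e-01 -2.800e-03  9.328e-01]
 [-9.328e-01 -1.500e-03  3.604e-01]
 [ 4.000e-04 -1.000e+00 -3.200e-03]]
```

View pics/wrist_h.png

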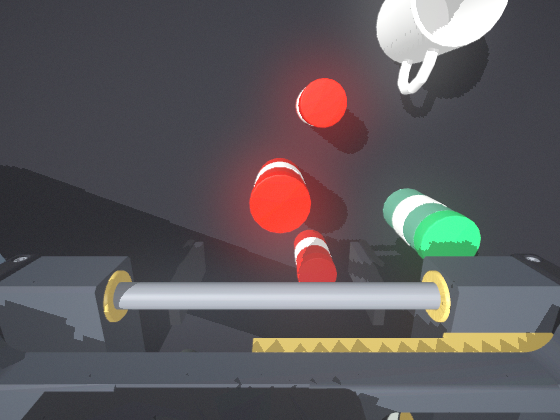

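The large red tin's lid is at (280,203), with the small tins at (322,103) and (317,262) and the green tin at (446,238).

```bash
python3 - <<'E'
from h import *
from scipy.optimize import least_squares
c=np.load("wrist_h.npy",allow_pickle=True).item(); I=c["img"].astype(int)
m=((I[:,:,0]>200)&(I[:,:,1]<60)&(I[:,:,2]<60)).astype(np.uint8)
for n,b in dict(big=(245,170,314,236),near=(297,240,338,283),far=(290,75,350,130)).items():
    M=np.zeros_like(m); x0,y0,x1,y1=b; M[y0:y1,x0:x1]=m[y0:y1,x0:x1]
    cs=cv2.findContours(M,0,2)[0]; k=max(cs,key=cv2.contourArea); (u,v),r=cv2.minEnclosingCircle(k); print(n,u,v,r,cv2.fitEllipse(k))
    for z in (.085,.11): print(z,ray(c,u,v,z).round(4), "rad",np.linalg.norm(ray(c,u+r,v,z)-ray(c,u,v,z)).round(4))
print("green",ray(c,446,238,.11))
t=bot=None
E
```

```text
big 291.2755126953125 176.88775634765625 10.986486434936523 ((291.3436584472656, 178.525146484375), (8.293511390686035, 21.17972183227539), 119.61622619628906)
0.085 [0.3916 0.3381 0.085 ] rad 0.0107
0.11 [0.3887 0.3424 0.11  ] rad 0.0097Traceback (most recent call last):
  File "<stdin>", line 7, in <module>
ValueError: max() iterable argument is empty
```

```bash
python3 - <<'E'
from h import *
c=np.load("wrist_h.npy",allow_pickle=True).item(); crop(c,220,140,360,300,3.7,"pics/wh.png")
for n,p in dict(big=(280,203),near=(317,263),far=(322,103),green=(446,238)).items(): print(n,ray(c,*p,.11).round(4),ray(c,*p,.085).round(4), np.linalg.norm(ray(c,p[0]+30,p[1],.11)-ray(c,*p,.11)))
E
```

```text
big [0.3882 0.3163 0.11  ] [0.3911 0.3095 0.085 ] 0.027340248846774173
near [0.4439 0.2727 0.11  ] [0.4521 0.2616 0.085 ] 0.029137014306839484
far [0.3891 0.409  0.11  ] [0.3921 0.4111 0.085 ] 0.02474614213094983
green [0.5469 0.341  0.11  ] [0.5651 0.3365 0.085 ] 0.028276482473718258
```

View pics/wh.png

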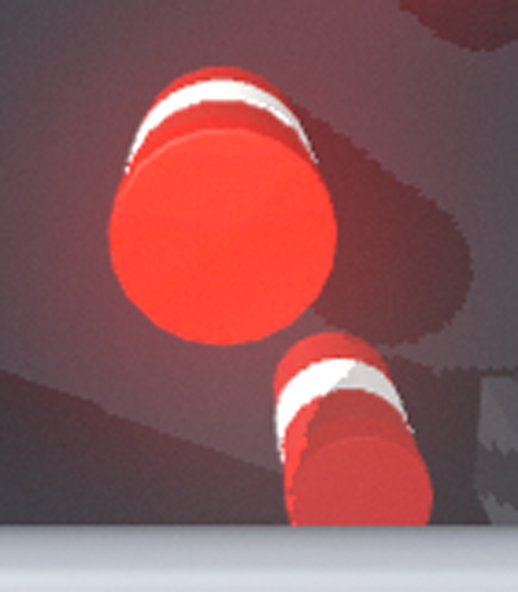

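```bash
python3 -m pendant '[[[-0.35,0,0.37],[0,0,0],0],[[0,2,0],[0,0,0],0],[[0,2.5,0],[0,0,0],0],[[0,2.5,0],[0,0,0],0],[[0,2,0],[0,0,0],0],[[0,0,0],[0,0,0],0],[[0,0,0],[0,0,0],0]]'; python3 look.py wrist i
```

```text
time_s: 32.47
position: [0.3886, 0.3161, 0.1885]
tcp_rot: [[0.363, -0.002, 0.932], [-0.932, -0.001, 0.363], [0.0, -1.0, -0.003]]
force: [0.4, 0.2, -0.5]
opening: 1.0
t 32.4667 pos [0.3886 0.3161 0.1885] q [ 26.3  30.1 105.2   0.   44.8   5.1] F [ 0.41  0.22 -0.49] M [ 0.03  -0.172 -0.03 ] op 1.0
[[ 3.627e-01 -2.300e-03  9.319e-01]
 [-9.319e-01 -1.100e-03  3.627e-01]
 [ 2.000e-04 -1.000e+00 -2.600e-03]]
```

View pics/wrist_i.png

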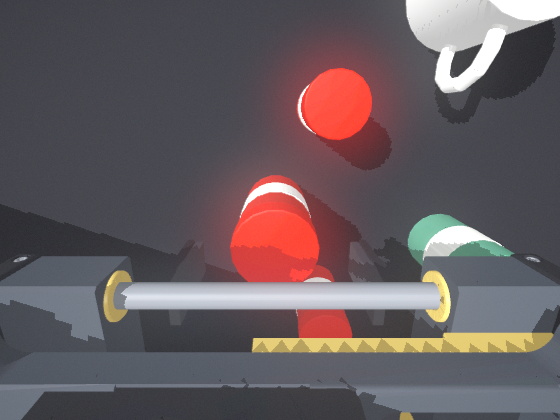

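```bash
python3 - <<'E'
from h import *
c=np.load("wrist_i.npy",allow_pickle=True).item()
a=np.linspace(0,6.28,60); P=np.array([proj(c,(.3886+.028*np.cos(t),.3161+.028*np.sin(t),.11)) for t in a]); print(P.min(0),P.max(0))
E
python3 -m pendant '[[[0,2,0],[0,0,0],0],[[0,2,0],[0,0,0],0],[[0,1.3,0],[0,0,0],0],[[0,0.9,0],[0,0,0],0],[[0,0,0],[0,0,0],0]]'
```

```text
[230.73487036 207.72631587] [319.79032073 289.00575773]
time_s: 32.93
position: [0.3891, 0.3162, 0.127]
tcp_rot: [[0.363, -0.0, 0.932], [-0.932, -0.0, 0.363], [0.0, -1.0, -0.0]]
force: [-0.2, 0.2, 0.0]
opening: 0.998
```

The predicted lid outline matches the picture to about 1 mm. Closing and lifting now.

```bash
python3 -m pendant '[[[0,0,0],[0,0,0],0.3],[[0,0,0],[0,0,0],0.4],[[0,0,0],[0,0,0],1],[[0,0,0],[0,0,0],1],[[0,0,0],[0,0,0],1],[[0,0,0],[0,0,0],1],[[0,0,0],[0,0,0],1],[[0,-0.5,0],[0,0,0],1],[[0,-1,0],[0,0,0],1],[[0,-1.5,0],[0,0,0],1],[[0,-2,0],[0,0,0],1],[[0,-2.5,0],[0,0,0],1],[[0,-3,0],[0,0,0],1],[[0,-3,0],[0,0,0],1],[[0,-3,0],[0,0,0],1],[[0,-2.5,0],[0,0,0],1],[[0,-1,0],[0,0,0],1],[[0,0,0],[0,0,0],1]]'; python3 look.py wrist,scene j
```

```text
time_s: 34.43
position: [0.39, 0.3167, 0.3307]
tcp_rot: [[0.364, 0.007, 0.932], [-0.932, 0.003, 0.364], [-0.001, -1.0, 0.008]]
force: [0.8, 0.9, -4.3]
opening: 0.641
t 34.4333 pos [0.39   0.3167 0.3307] q [26.3 17.8 96.9  0.  64.8  5. ] F [ 0.77  0.9  -4.34] M [-0.006 -0.137 -0.008] op 0.641
[[ 3.636e-01  6.800e-03  9.315e-01]
 [-9.316e-01  3.400e-03  3.635e-01]
 [-7.000e-04 -1.000e+00  7.600e-03]]
```

View pics/scene_j.png

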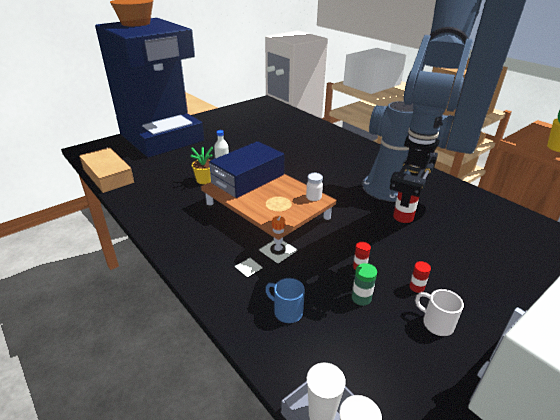

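The tin is held: 55.8 mm opening, upright, about 0.43 kg. Carrying it over the cork.

```bash
python3 -m pendant '[[[1.5,0,-0.1],[0,0,0],1],[[2.2,0,-0.15],[0,0,0],1],[[2.5,0,-0.2],[0,0,0],1],[[2.6,0,-0.2],[0,0,0],1],[[2.6,0,-0.2],[0,0,0],1],[[2.6,0,-0.2],[0,0,0],1],[[2.6,0,-0.2],[0,0,0],1],[[2.6,0,-0.2],[0,0,0],1],[[2.6,0,-0.2],[0,0,0],1],[[2.6,0,-0.2],[0,0,0],1],[[2.6,0,-0.2],[0,0,0],1],[[2.6,0,-0.2],[0,0,0],1],[[2.6,0,-0.2],[0,0,0],1],[[2.6,0,-0.2],[0,0,0],1],[[2.6,0,-0.2],[0,0,0],1],[[2.6,0,-0.2],[0,0,0],1],[[1.8,0,-0.15],[0,0,0],1],[[1.0,0,0],[0,0,0],1],[[0,0,0],[0,0,0],1],[[0,0,0],[0,0,0],1]]'; python3 look.py wrist,top k
```

```text
time_s: 36.2
position: [0.5139, -0.0937, 0.3259]
tcp_rot: [[0.363, -0.003, 0.932], [-0.932, 0.002, 0.363], [-0.003, -1.0, -0.002]]
force: [-0.5, 0.4, -3.7]
opening: 0.639
t 36.2 pos [ 0.5139 -0.0937  0.3259] q [-22.6  20.   94.3   0.1  65.9 -43.9] F [-0.51  0.41 -3.71] M [ 0.062 -0.07  -0.026] op 0.639
[[ 0.3626 -0.0032  0.9319]
 [-0.9319  0.0022  0.3626]
 [-0.0032 -1.     -0.0022]]
```

View pics/wrist_k.png

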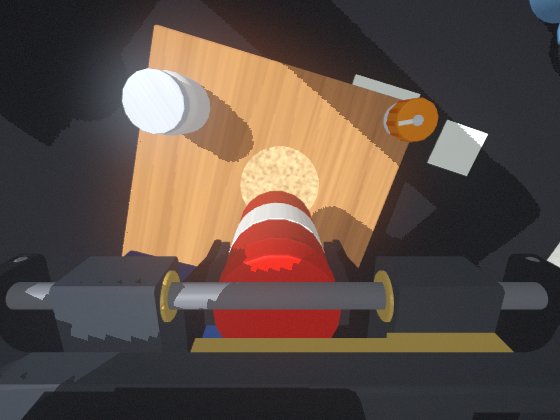

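The cork spans columns 241 to 319 with its top at row 146. I'll compare the predicted outlines.

```bash
python3 - <<'E'
from h import *
c=np.load("wrist_k.npy",allow_pickle=True).item()
a=np.linspace(0,6.28,120)
def ext(p,z,r):
    P=np.array([proj(c,(p[0]+r*np.cos(t),p[1]+r*np.sin(t),z)) for t in a]); return P.min(0).round(1),P.max(0).round(1)
for p in [(.514,-.0885),(.5137,-.0875),(.514,-.0860)]: print(p,ext(p,.085,.045))
print(proj(c,(.6088,.0267,.127)), ray(c,416.5,120.5,.127), ray(c,280,184.5,.085))
E
```

```text
(0.514, -0.0885) (array([238.5, 145.3]), array([317.1, 222.1]))
(0.5137, -0.0875) (array([238.6, 144.4]), array([317.2, 221.3]))
(0.514, -0.086) (array([239.2, 143.2]), array([317.9, 220.3]))
[416.62617149 119.50678154] [0.60913072 0.025867   0.127     ] [ 0.51606208 -0.08681296  0.085     ]
```

```bash
python3 -m pendant '[[[-0.49,0,0.31],[0,0,0],1],[[0,1.5,0],[0,0,0],1],[[0,2,0],[0,0,0],1],[[0,2,0],[0,0,0],1],[[0,2,0],[0,0,0],1],[[0,1.5,0],[0,0,0],1],[[0,1,0],[0,0,0],1],[[0,0.5,0],[0,0,0],1],[[0,0,0],[0,0,0],1],[[0,0,0],[0,0,0],1]]'; python3 m.py 4; python3 look.py scene l
```

```text
time_s: 37.13
position: [0.5162, -0.0882, 0.2228]
tcp_rot: [[0.364, 0.001, 0.931], [-0.931, -0.0, 0.364], [0.001, -1.0, 0.001]]
force: [0.2, 0.2, -2.9]
opening: 0.64
t 37.28 F [-0.27  0.06 -3.38] M [ 0.0068 -0.1222 -0.0032] sd [0.0267 0.0249 0.0251] pos [516.4 -88.5 223.1] yaw 0.3721 op 0.639 q6 -43.3
t 37.3333 pos [ 0.5163 -0.0887  0.2232] q [-22.   28.1 100.6   0.   51.2 -43.3] F [-0.07 -0.29 -3.85] M [ 0.025 -0.114  0.005] op 0.641
[[ 3.634e-01  2.000e-03  9.316e-01]
 [-9.316e-01 -7.000e-04  3.634e-01]
 [ 1.400e-03 -1.000e+00  1.600e-03]]
```

View pics/scene_l.png

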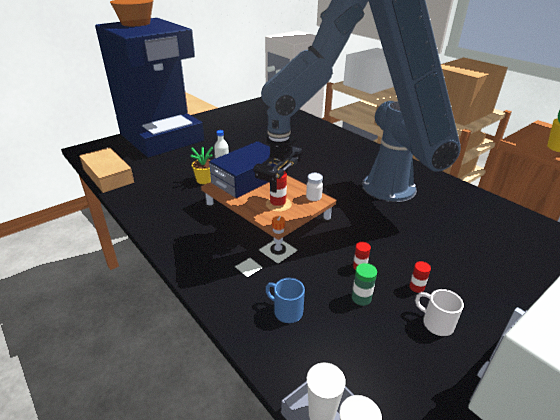

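```bash
python3 -m pendant '[[[-0.05,0.3,-0.12],[0,0,0],1],[[0,0.3,0],[0,0,0],1],[[0,0.25,0],[0,0,0],1],[[0,0.1,0],[0,0,0],1],[[0,0,0],[0,0,0],1],[[0,0,0],[0,0,0],1]]'; python3 m.py 4;python3 -m pendant '[[[0,0.06,0],[0,0,0],1],[[0,0.06,0],[0,0,0],1],[[0,0,0],[0,0,0],1],[[0,0,0],[0,0,0],1]]'; python3 m.py 4
```

```text
time_s: 37.88
position: [0.5145, -0.0885, 0.2126]
tcp_rot: [[0.363, 0.0, 0.932], [-0.932, 0.0, 0.363], [-0.0, -1.0, 0.0]]
force: [-0.2, -0.7, -4.4]
opening: 0.642
t 38.03 F [-0.49 -0.14 -4.21] M [ 0.0272 -0.1389 -0.0063] sd [0.0163 0.0286 0.0357] pos [514.5 -88.5 212.6] yaw 0.372 op 0.644 q6 -43.3
time_s: 38.42
position: [0.5145, -0.0885, 0.2125]
tcp_rot: [[0.364, 0.001, 0.932], [-0.932, -0.0, 0.364], [0.0, -1.0, 0.0]]
force: [-2.1, 0.5, 5.9]
opening: 0.635
t 38.57 F [-2.63  0.42  5.9 ] M [ 0.1509  0.257  -0.0032] sd [0.0354 0.0045 0.0152] pos [514.5 -88.5 212.5] yaw 0.3721 op 0.634 q6 -43.4
```

Contact made: Fz went from -4 to +6 N. I'll ease back up slightly and release.

```bash
python3 -m pendant '[[[0,-0.05,0],[0,0,0],1],[[0,0,0],[0,0,0],1]]'; python3 m.py 3; python3 -m pendant '[[[0,0,0],[0,0,0],0.3],[[0,0,0],[0,0,0],0.2],[[0,0,0],[0,0,0],0],[[0,0,0],[0,0,0],0],[[0,0,0],[0,0,0],0],[[0,-0.5,0],[0,0,0],0],[[0,-1,0],[0,0,0],0],[[0,-2,0],[0,0,0],0],[[0,-2.5,0],[0,0,0],0],[[0,-3,0],[0,0,0],0],[[0,-3,0],[0,0,0],0],[[0,-2,0],[0,0,0],0],[[0,0,0],[0,0,0],0]]'; python3 look.py wrist,scene,top n; python3 - <<'E'
from h import *
c=np.load("scene_n.npy",allow_pickle=True).item(); crop(c,190,130,350,270,4.2,"pics/sn.png")
c=np.load("top_n.npy",allow_pickle=True).item(); crop(c,120,140,400,290,2.85,"pics/tn.png")
E
```

```text
time_s: 38.78
position: [0.5145, -0.0885, 0.2125]
tcp_rot: [[0.364, 0.0, 0.932], [-0.932, -0.0, 0.364], [0.0, -1.0, 0.0]]
force: [-1.6, -0.4, 3.8]
opening: 0.638
t 38.88 F [-2.48 -0.52  4.36] M [ 0.1231  0.1984 -0.0032] sd [0.0091 0.0187 0.0164] pos [514.5 -88.5 212.5] yaw 0.372 op 0.64 q6 -43.4
time_s: 40.02
position: [0.5167, -0.0892, 0.3579]
tcp_rot: [[0.364, 0.011, 0.931], [-0.932, -0.004, 0.364], [0.008, -1.0, 0.009]]
force: [0.7, -0.4, -0.1]
opening: 1.0
t 40.0167 pos [ 0.5167 -0.0892  0.3579] q [-22.   17.8  92.    0.   69.5 -43.3] F [ 0.74 -0.37 -0.13] M [ 0.046 -0.185 -0.048] op 1.0
[[ 0.3636  0.0109  0.9315]
 [-0.9315 -0.0043  0.3636]
 [ 0.008  -0.9999  0.0086]]
```

View pics/wrist_n.png

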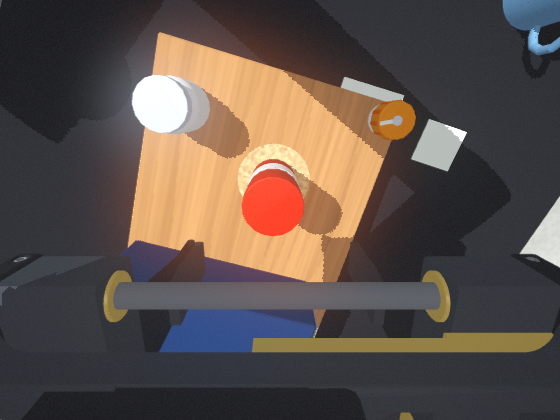

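View pics/sn.png

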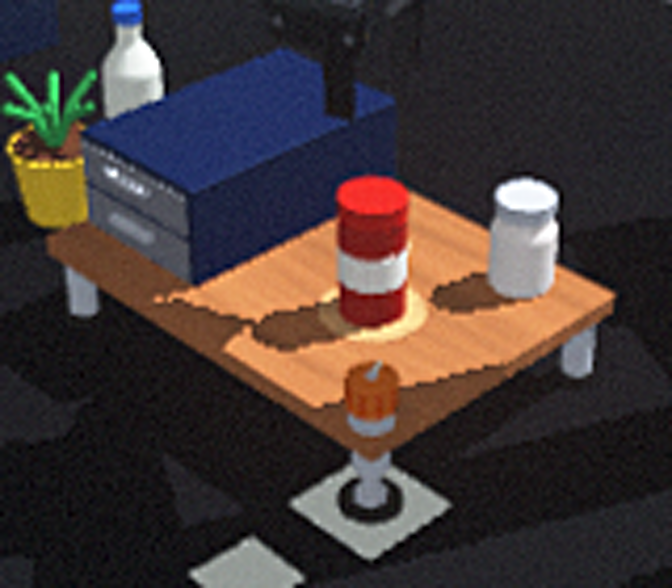

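View pics/tn.png

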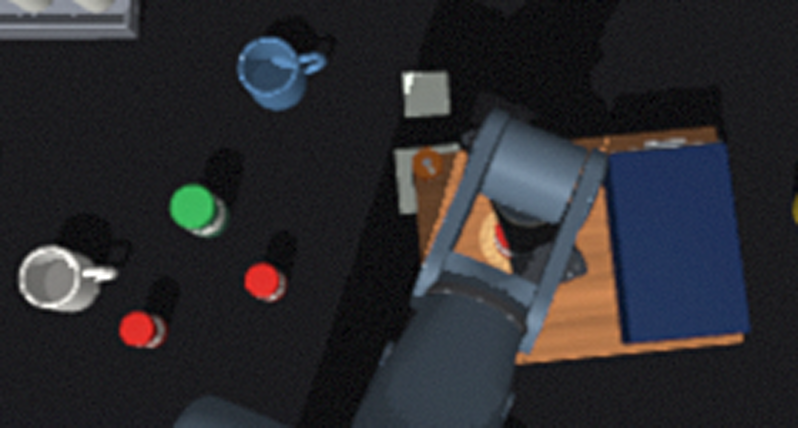

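The tin stands upright within the cork: crop (372,270) in the scene view and lid at (273,205) in the wrist view. The stand's corners, the knob and every other object sit where they were, and the gripper is clear.

```bash
python3 -c "
from rig import bot
print(bot.hand_in())"
```

```text
the job is handed in; nothing more can be done
None
```

I did both parts in the order asked and handed the job in at about 40 s of the 72 s allowed.

- **Foot:** I turned the knob clockwise about 2.37 rad in small steps. The turning moment began to rise at about 2.1 rad. At the end it was roughly 0.05 N m above its free level, which I read as about 4 N on the larger pad (likely 3 to 5 N). I then let go of the knob. That figure comes from averaging noisy moment readings, with single readings scattering by about 0.025 N m. I had no direct reading of the force on the pad, and I didn't check it again after placing the tin.
- **Grip:** The first grip on the knob was slightly off centre and pulled sideways with about 5 N. I opened, shifted the gripper and gripped again, and sideways forces stayed under about 5 N after that.
- **Tin:** I picked the largest of the three red tins and stood it on the cork inlay. In the last pictures it is upright, well inside the cork circle, with the gripper clear of it.
- **Other things:** By eye in the last pictures, the stand, knob, sugar jar, other tins, mugs, soap and plant are where they started. The calibrated positions from the scene and top cameras disagreed by up to about 1 cm. I used the wrist camera for the final positions, and it agreed with what I met on contact to about 1 mm.

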